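# Set the mill gap, then seat the interlock collar and hold it home

## Task

On the blue sample mill, first turn the black gap knob until its white pointer stands at the green index mark. Then turn the knurled collar on the feed port until its hidden keyways drop over the pins, push it fully home against its spring, and finish while still holding it down there (it is the hold-to-run interlock and springs up when let go); leave the gap knob on its mark and do not disturb the cup, the jar and the brush.

Things in the scene. Friction and masses are not known exactly. Their poses are not given: they have to be found in the camera images.
- mill: blue bench mill, fixed; housing 240 x 350 mm (its own x, y), flat top 120 mm above the table, the motor on its +y end (motor top 163 mm above the table). Origin under the middle of the housing, z up. The feed port and the gap dial stand on its top, about 190 mm apart; which of them is on the left changes.
- port: feed port, fixed on the mill's top: steel flange (92 mm across, 6 mm thick) with an upright neck, 30 mm in diameter, its top 58 mm above the origin. Origin on the neck's axis at the mill's top, z up. Three radial pins, 120 degrees apart, stick out of the neck under the collar's skirt: their angle is hidden, differs each time and is not tied to the port's yaw.
- seat_top (a point): middle of the top of the brass sprung seat (54 mm across) round the neck below the collar; 28 mm above the port's origin when free. It pushes up with 4 N when first pressed and with 8 N when the collar is home, 8 mm lower.
- collar: loose knurled aluminium collar with closed head and red disc on top: a plain cylinder outside, 52 mm diameter, 60 mm tall, 0.1 to 0.21 kg, over the port's neck. Origin on its axis at the lower rim, z up. At first it rests on the pins, origin 34 mm above the port's; lined up it drops 6 mm onto the seat by its weight and can be pushed 8 mm more; fully home it is 20 mm above. Let go, it rises 8 mm.
- collar_head (a point): middle of the collar's top, 60 mm above its origin. The head to grip is the upper 22 mm; gripping across from above at any yaw is fine. Inside are three unseen keyways, 120 degrees apart: at the start the collar must be turned 20 to 100 degrees clockwise (or the rest of 120 degrees anticlockwise) to line up; about 8 degrees of play either way. It turns with little friction.
- dial: round dark steel gap dial with white ticks, 100 mm diameter, 6 mm thick, fixed on the mill's top. Origin on the knob's axis at the mill's top, z up.
- gap_knob (a joint): angle of the black gap knob, rad, 0 to 2.8; grows clockwise seen from above; stays where it is left (friction 0.06 N m). The knob is a 52 mm disc (top 12 mm above the dial's origin) with an upright bar grip on it, 46 mm long, 14 mm thick, its top 46 mm above the dial's origin. The bar lies along the line from the axis to the white pointer.
- pointer_tip (a point): outer end of the knob's white pointer, 34 mm from the knob's axis, 10.5 mm above the dial's origin; turns with the knob.
- index_mark (a point): inner end of the green index tab (12 x 6 mm) on the dial's edge, 34 mm from the knob's axis, 10.5 mm above the dial's origin; the pointer tip meets it when the knob is set. At the start it lies 0.5 to 1.6 rad clockwise of the pointer.
- sample_cup: bystander: small open steel cup, 44 mm diameter, 35 mm tall, standing on the mill's top towards its far side, between port and dial. Origin under its middle.
- sample_jar: bystander: jar with black cap, 68 mm diameter, 100 mm tall, on the table beside the mill's -y end. Origin under its middle.
- bench_brush: bystander: brush lying on the table between the robot and the mill. Origin under its middle.
Things that resemble listed ones, but are neither listed nor needed, are in the scene too. What is meant by the collar is not pink or purple, and is the smaller of those in its own colour.

How it is judged:
By the outcome, as a careful person would: the job done as asked, in the order asked, and still so for the second after the job is handed in, while the arm keeps its last pose, push and grip.
It also fails if it takes over 58 s, if anything falls off the work surface, if the arm or the gripper's body presses on something with over 40 N, if the wrist force passes 120 N, or if a joint passes its speed limit or range.

## Robot

A 6-joint arm with a two-finger parallel gripper is mounted at the origin on the work surface. World frame = base frame: x ahead of the robot, y to its left, z up, the work surface at z = 0. Lengths are in m, angles in degrees, forces in N, time in s.
With the tool pointing down it reaches from about 0.4 to 0.825 m from the base axis. Payload 7 kg.
Tool frame: the origin (TCP) lies on the centre line of the jaws, within the pads' length; the fingertips stand 14 mm ahead of it and the grasp point (between the pads) lies 5 mm behind it; z points along the fingers, y is the line along which they close (so a half turn about z gives the same grasp; the last joint's range is limited). The gripper opens to 88 mm and grips with 3 to 60 N. Pads are 19 mm wide; open, the fingers measure 130 mm over their backs; the gripper's body (78 mm by 193 mm) begins 47 mm behind the grasp point.
Start: joints at [87.897, 20.546, 0.682, 0, -70.136, -16.507], TCP at [0.215, 0.64, 0.241] pointing down, gripper open.
Joint ranges: [-176.03, 176.03], [-82.01, 121.73], [-58.28, 71.71], [-173.87, 95.51], [-174.79, -0.11], [-173.66, 173.66]. Speed limits (degrees/s): [136.94, 136.94, 172.46, 180, 180, 180].

## Interface

Orientations are given as [roll, pitch, yaw] about the fixed x, y, z axes, in that order (R = Rz(yaw) Ry(pitch) Rx(roll)).
In Python, from plant import r gives the robot as it stands.
- The arm moves only by the tool send_rows, never from a script. Its argument "steps" is a list of rows, each an object with "dp": the shift along the tool's x, y, z in mm, a list of three; "roll": the turn about the tool's z in rad; "jaw": the opening in per cent of the stroke, from 0 (shut) to 100 (fully open). In form: [{"dp": [tx, ty, tz], "roll": roll, "jaw": jaw}, ...]. A call has 1 to 5 rows; each row is the pose to reach, as a shift and turn from the pose commanded when the call began, along the tool's axes at that moment; what a row does not reach only later rows make up. A row lasts 1/8 s, in which the tool goes at most 62.5 mm and 10.7 degrees, less where a joint would pass 70% of its speed; a pose out of reach is approached as far as the arm can. A call with a gripper value outside its range is refused whole. The fingers move at their own pace and stop on an object; "newtons" is the grip in N (left out, the last holds). Time passes only in rows, so rows that repeat a pose let the fingers close. It gives the time, the measured TCP pose, the force, the opening and the grip force at its end, in the units of the state.
- r.get_state(): the state, without advancing time (a new reading comes with each control period).
- r.capture(name): name is "side" or "top"; returns a dict with "image" (400x640x3 uint8, blue, green, red), "K" (3x3 intrinsics, pixels), "dist" ([k1, k2, p1, p2, k3] as OpenCV has them; the pictures are not rectified), "rvec" (rotation vector, rad) and "tvec" (3), from world to camera coordinates, as OpenCV has them. Camera axes: x right, y down, z forward; pixel columns grow to the right and rows downward; lengths in m; the calibration is good to about 2 mm. A picture is of the moment at which its call begins. There is no depth.
- r.close_job(): hands the job in; it is judged then, once.
The state is a dict: "time_s": time; "joints": joint angles; "qd": joint speeds; "joint_torque": joint torques, N m; "tcp_pos": TCP position; "eef_rot": TCP orientation; "contact_force": force on the tool from outside, world axes, zero at the start; "moment": the same for the moment, N m; "gripper_width": finger opening in m; "gripper_force": force on a finger pad.
Only numpy, scipy, OpenCV 4.12 (cv2) and the standard library are available. Lean on these libraries where they do the work, as an engineer would, in place of code of your own. Each camera call takes 0.05 s, during which the arm holds its last target. There are 200 camera calls.

## Working session

There is one attempt and no reset: what is moved stays moved. The work goes in short steps, Python scripts to look and compute and a tool call to move; the robot and the scene stay as the last step left them, time stands still between calls to the robot, and variables do not carry over. Pictures are saved under pics/ and viewed, at most 10 in all, crops included, and the job is handed in when it is done.

Besides the shell and the picture viewer there is one more tool, called after ">>>" as a command line: name --argument value ..., lists and objects as JSON in quotes. send_rows: Moves the arm, as the interface text tells. Its arguments: {"type":"object","properties":{"steps":{"type":"array","items":{"type":"object","properties":{"dp":{"type":"array","items":{"type":"number"}},"roll":{"type":"number"},"jaw":{"type":"number"}}}},"newtons":{"type":"number"}},"required":["steps"]}

```bash
mkdir -p pics; ls
python3 - <<'E'
from plant import r
import cv2,pickle
d={n:r.capture(n) for n in("top","side")}
pickle.dump(d,open("c0.pkl","wb"))
for n in d: cv2.imwrite(f"pics/{n}0.png",d[n]["image"]); print(n,d[n]["K"],d[n]["dist"],d[n]["rvec"],d[n]["tvec"])
s=r.get_state();print(s)
E
```

```text
pics
top [[446.80671269   0.         319.78365654]
 [  0.         446.80671269 200.9518856 ]
 [  0.           0.           1.        ]] [-0.11878208  0.          0.          0.          0.        ] [ 2.13968334 -2.15172745  0.20830676] [-0.06162535  0.62168999  1.08529837]
side [[454.01544979   0.         321.23452233]
 [  0.         454.01544979 200.33713743]
 [  0.           0.           1.        ]] [-0.00196008  0.          0.          0.          0.        ] [ 0.46995608 -2.68130911  1.25665248] [0.52099126 0.27557033 1.10169476]
{'time_s': 0.1, 'joints': array([ 8.78984615e+01,  2.05875521e+01,  6.39377771e-01, -1.85090191e-02,
       -7.01358774e+01, -1.65076663e+01]), 'qd': array([ 0.02644367, -0.218012  ,  0.12615242,  0.04255739, -0.00441638,
        0.09111613]), 'joint_torque': array([-1.79305891e-03, -5.84162343e+01,  2.93750167e+01,  7.01559797e+00,
        1.01114748e-02, -4.79891276e-05]), 'tcp_pos': array([0.21527805, 0.63931079, 0.23971413]), 'eef_rot': array([ 1.79914468e+02, -7.20163912e-03, -1.86155014e+01]), 'contact_force': array([0.51335607, 0.16721886, 0.83334462]), 'moment': array([ 0.01106565, -0.0137711 ,  0.0265029 ]), 'gripper_force': 0.0, 'gripper_width': 0.08751917717297791}
```

View pics/top0.png

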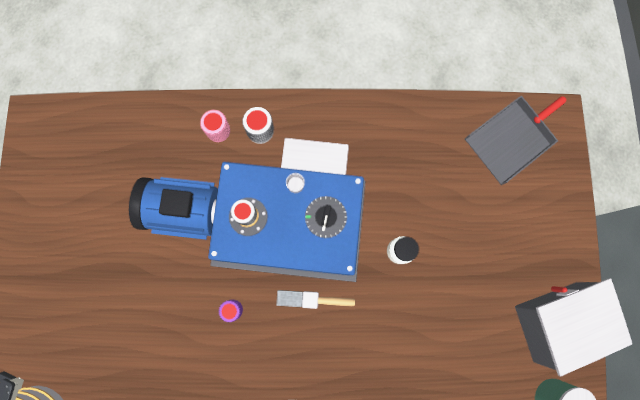

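View pics/side0.png

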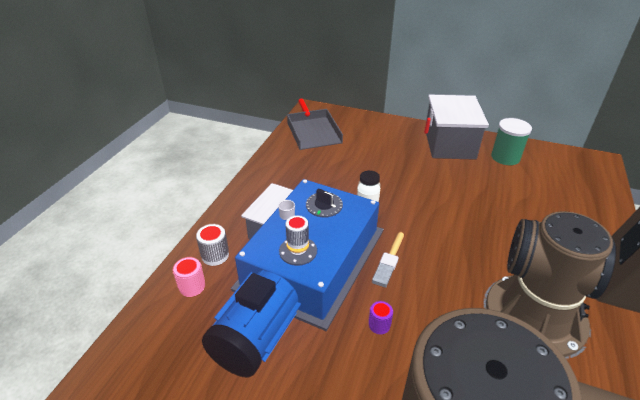

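The top view shows the mill in the middle, with the collar on the port at about (243,211) and the dial at about (326,216). The cup is at (295,183), the jar at (403,250) and the brush at (315,299). There are four collar-like things: silver on the port (243,211), a bigger silver one at (258,122), pink at (213,124) and purple at (229,311). The one on the port fits, being the smaller silver one; I'll confirm it in a crop.

```bash
cat > h.py <<'E'
import cv2,numpy as np
def ray(c,uv):
    R=cv2.Rodrigues(c["rvec"])[0]; n=cv2.undistortPoints(np.array([[uv]],float),c["K"],c["dist"])[0,0]
    return -R.T@c["tvec"].ravel(), R.T@np.r_[n,1]
def at_z(c,uv,z):
    o,d=ray(c,uv); return o+d*(z-o[2])/d[2]
def tri(c1,u1,c2,u2):
    o1,d1=ray(c1,u1);o2,d2=ray(c2,u2)
    s=np.linalg.lstsq(np.c_[d1,-d2],o2-o1,rcond=None)[0]; a=o1+d1*s[0]; b=o2+d2*s[1]
    return (a+b)/2,np.linalg.norm(a-b)
def proj(c,P): return cv2.projectPoints(np.atleast_2d(P).astype(float),c["rvec"],c["tvec"],c["K"],c["dist"])[0][:,0]
E
python3 - <<'E'
import pickle,cv2,numpy as np
from h import *
d=pickle.load(open("c0.pkl","rb"));T,S=d["top"],d["side"]
a=cv2.resize(T["image"][180:250,210:360],None,fx=5,fy=5,interpolation=cv2.INTER_CUBIC)[:,:750]
b=cv2.resize(S["image"][180:270,250:360],None,fx=6,fy=6,interpolation=cv2.INTER_CUBIC)
cv2.imwrite("pics/a.png",a);cv2.imwrite("pics/b.png",b)
print(tri(T,(243,211),S,(297,221)),at_z(T,(243,211),.214),at_z(T,(326,216),.13))
for uv in[(226,166),(358,181),(349,268),(214,254)]:print(at_z(T,uv,.12))
E
```

```text
(array([0.57346681, 0.10617563, 0.21673542]), np.float64(0.0026960477720311487)) [0.57254803 0.10621253 0.214     ] [ 0.57223772 -0.07744815  0.13      ]
[0.69690383 0.16391519 0.12      ]
[ 0.6586988  -0.15628681  0.12      ]
[ 0.45014213 -0.13068582  0.12      ]
[0.48422427 0.18674694 0.12      ]
```

View pics/a.png

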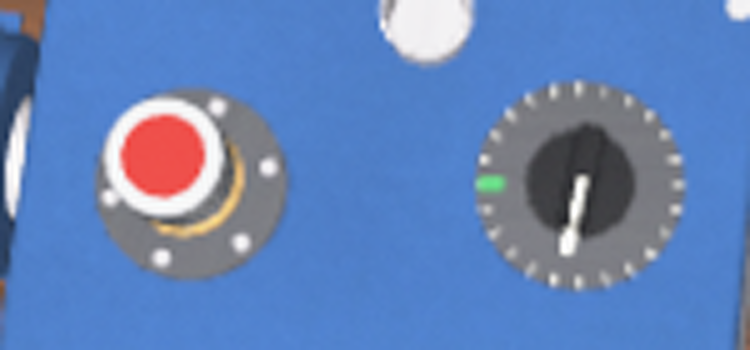

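View pics/b.png

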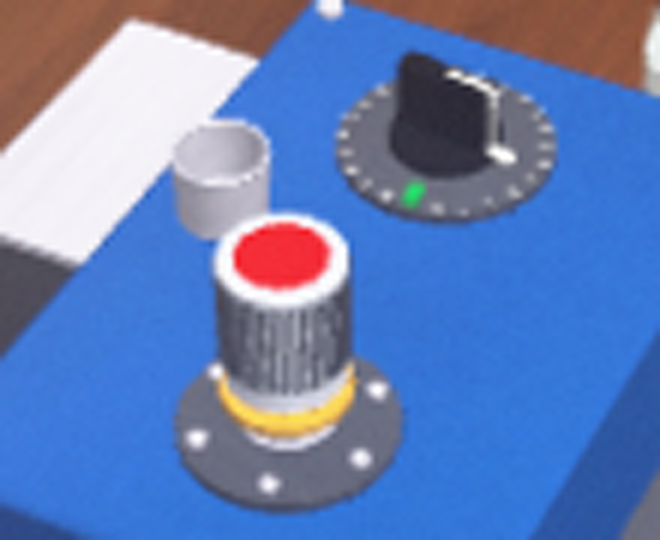

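The top crop confirms the plain silver collar with a red disc standing on the flanged port, centred at crop (163,156). The dial's centre is at crop (580,185), the white tip at (566,254) and the green tab's inner end at (505,184). The side crop shows the same collar, with its top at (282,257) above the brass seat.

Run:
```python
import pickle,cv2,numpy as np
from h import *
d=pickle.load(open("c0.pkl","rb"));T,S=d["top"],d["side"]
a=lambda x,y:((x+.5)/5-.5+210,(y+.5)/5-.5+180)
b=lambda x,y:((x+.5)/6-.5+250,(y+.5)/6-.5+180)
print("collar top",at_z(T,a(163,156),.214),at_z(S,b(282,257),.214),tri(T,a(163,156),S,b(282,257)))
print("flange",at_z(T,a(191,184),.126),at_z(S,b(289,435),.126))
c=at_z(T,a(580,185),.126);c2=at_z(S,b(446,149),.126);print("dial",c,c2,np.linalg.norm(c-at_z(T,a(191,184),.126)))
p=at_z(T,a(566,254),.1305);g=at_z(T,a(505,184),.1305)
p2=at_z(S,b(514,157),.1305);g2=at_z(S,b(419,184),.1305)
an=lambda p,c:np.degrees(np.arctan2(*(p-c)[1::-1]))
for p,g,c in((p,g,c),(p2,g2,c2)):print(p,g,np.linalg.norm((p-c)[:2]),np.linalg.norm((g-c)[:2]),an(p,c),an(g,c))
```

```text
collar top [0.57299245 0.1079644  0.214     ] [0.57515458 0.10827999 0.214     ] (array([0.57403367, 0.10824786, 0.21404109]), np.float64(0.0021385699583556152))
flange [0.57251003 0.10749994 0.126     ] [0.5718143  0.11650235 0.126     ]
dial [ 0.57134646 -0.07664799  0.126     ] [ 0.57193981 -0.07071403  0.126     ] 0.18415160637998473
[ 0.53810445 -0.06957306  0.1305    ] [ 0.57137518 -0.04109318  0.1305    ] 0.03398655628819248 0.03555481594000767 167.9849584625302 89.95372661109148
[ 0.53999935 -0.07085996  0.1305    ] [ 0.5733871  -0.03929963  0.1305    ] 0.03194078751793234 0.03144772366667048 -179.73823742338735 87.36218723816889
```

```bash
cat > g.py <<'E'
import sys,numpy as np
from plant import r
from scipy.spatial.transform import Rotation as Ro
def go(x,y,z,yaw=None):
    s=r.get_state();R=Ro.from_euler("xyz",s["eef_rot"],degrees=True).as_matrix()
    dp=R.T@(np.array([x,y,z])-s["tcp_pos"])*1000
    cy=s["eef_rot"][2]; roll=0 if yaw is None else -np.radians((yaw-cy+180)%360-180)
    print("dp",dp.round(1),"roll",round(roll,3),"at",s["tcp_pos"].round(4),s["eef_rot"].round(1),"j",s["joints"].round(0),"F",s["contact_force"].round(1),"w",round(s["gripper_width"]*1000,1),s["time_s"])
if __name__=="__main__": go(*map(float,sys.argv[1:]))
E
python3 g.py .5715 -.0765 .3 -11.5
```

```text
dp [566.1 564.7 -59.4] roll -0.124 at [0.2153 0.6393 0.2397] [179.9  -0.  -18.6] j [ 88.  21.   1.  -0. -70. -17.] F [0.5 0.2 0.8] w 87.5 0.1
```

>>> send_rows --steps '[{"dp":[0,0,-60],"roll":0,"jaw":100},{"dp":[44,44,-60],"roll":0,"jaw":100},{"dp":[88,88,-60],"roll":0,"jaw":100},{"dp":[132,132,-60],"roll":0,"jaw":100},{"dp":[176,176,-60],"roll":0,"jaw":100}]'

```text
time_s: 0.72
tcp_pos: [0.3265, 0.4147, 0.3003]
eef_rot: [180.0, 0.0, -18.6]
contact_force: [2.0, 0.3, 0.1]
gripper_width: 0.0878
gripper_force: 0.0
```

>>> send_rows --steps '[{"dp":[44,44,0],"roll":0,"jaw":100},{"dp":[88,88,0],"roll":0,"jaw":100},{"dp":[132,132,0],"roll":0,"jaw":100},{"dp":[176,176,0],"roll":0,"jaw":100},{"dp":[220,220,0],"roll":0,"jaw":70}]'

```text
time_s: 1.35
tcp_pos: [0.4647, 0.1361, 0.3006]
eef_rot: [-180.0, -0.0, -18.6]
contact_force: [1.4, 1.2, 0.3]
gripper_width: 0.0822
gripper_force: 0.0
```

```bash
python3 g.py .5715 -.0765 .25 -11.5
```

```text
dp [169.  167.5  50.6] roll -0.124 at [0.4647 0.1361 0.3006] [-180.    -0.   -18.6] j [ 40.   0. -17.  -0. -73.  32.] F [1.4 1.2 0.3] w 82.2 1.35
```

>>> send_rows --steps '[{"dp":[43,42,0],"roll":-0.06,"jaw":70},{"dp":[86,84,0],"roll":-0.124,"jaw":70},{"dp":[129,126,0],"roll":-0.124,"jaw":70},{"dp":[169,167.5,20],"roll":-0.124,"jaw":60},{"dp":[169,167.5,50],"roll":-0.124,"jaw":60}]'

```text
time_s: 1.98
tcp_pos: [0.5722, -0.0781, 0.2495]
eef_rot: [180.0, -0.0, -11.8]
contact_force: [-0.1, 1.3, 0.3]
gripper_width: 0.053
gripper_force: 0.0
```

```bash
python3 g.py .5715 -.0765 .155 -11.5
python3 - <<'E'
from plant import r
import cv2,pickle
S=r.capture("side");T=r.capture("top");pickle.dump((T,S),open("c1.pkl","wb"))
a=cv2.resize(T["image"][170:260,280:370],None,fx=5,fy=5,interpolation=cv2.INTER_CUBIC)
b=cv2.resize(S["image"][150:240,270:360],None,fx=5,fy=5,interpolation=cv2.INTER_CUBIC)
import numpy as np
c=np.hstack([a,b]);cv2.imwrite("pics/c1.png",cv2.resize(c,(800,400)))
E
```

```text
dp [-1.  -1.5 94.5] roll -0.005 at [ 0.5722 -0.0781  0.2495] [180.   -0.  -11.8] j [ 12.  11. -11.   0. -68.  67.] F [-0.1  1.3  0.3] w 53.0 1.975
```

View pics/c1.png

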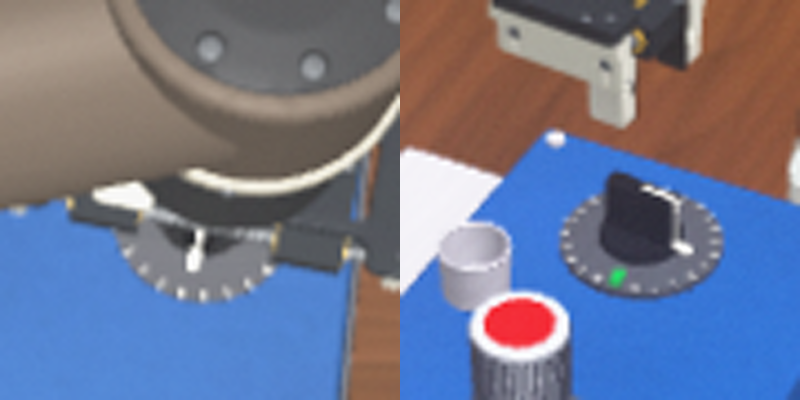

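The fingers straddle the knob's bar, with the knob between them at about (200,245) in the left half. I'm going down and closing.

>>> send_rows --steps '[{"dp":[-0.5,-1,45],"roll":0,"jaw":60},{"dp":[-0.5,-1,75],"roll":0,"jaw":60},{"dp":[-0.5,-1,94],"roll":0,"jaw":60},{"dp":[-0.5,-1,94],"roll":0,"jaw":30},{"dp":[-0.5,-1,94],"roll":0,"jaw":10}]' --newtons 15

```text
time_s: 2.7
tcp_pos: [0.5716, -0.0731, 0.1582]
eef_rot: [-180.0, -0.1, -11.4]
contact_force: [0.3, -0.5, -0.5]
gripper_width: 0.0377
gripper_force: 0.0
```

>>> send_rows --steps '[{"dp":[0,0,0],"roll":0,"jaw":5},{"dp":[0,0,0],"roll":0,"jaw":5},{"dp":[0,0,0],"roll":0,"jaw":5}]' --newtons 25

```text
time_s: 3.08
tcp_pos: [0.5707, -0.0757, 0.1575]
eef_rot: [179.8, -0.0, -11.5]
contact_force: [-0.9, -11.2, 2.8]
gripper_width: 0.0138
gripper_force: 24.9
```

```bash
python3 g.py .5715 -.0765 .155 -90.5
```

```text
dp [1.  0.7 2.5] roll 1.379 at [ 0.5707 -0.0757  0.1575] [179.8  -0.  -11.5] j [ 12.  15. -19.   0. -56.  66.] F [ -0.9 -11.2   2.8] w 13.8 3.075
```

>>> send_rows --steps '[{"dp":[0,1.5,0],"roll":0,"jaw":5},{"dp":[0,1.5,0],"roll":0,"jaw":5}]'

```text
time_s: 3.32
tcp_pos: [0.5706, -0.0758, 0.1575]
eef_rot: [180.0, -0.1, -11.5]
contact_force: [-1.0, -5.5, 5.5]
gripper_width: 0.0139
gripper_force: 24.9
```

>>> send_rows --steps '[{"dp":[0,1.3,0],"roll":0.15,"jaw":5},{"dp":[0,1.3,0],"roll":0.3,"jaw":5},{"dp":[0,1.3,0],"roll":0.45,"jaw":5},{"dp":[0,1.3,0],"roll":0.6,"jaw":5},{"dp":[0,1.3,0],"roll":0.7,"jaw":5}]'

```text
time_s: 3.95
tcp_pos: [0.5716, -0.0744, 0.1575]
eef_rot: [-179.8, -0.0, -51.8]
contact_force: [0.1, 7.8, 5.0]
gripper_width: 0.0136
gripper_force: 24.9
```

>>> send_rows --steps '[{"dp":[0,0,0],"roll":0.15,"jaw":5},{"dp":[0,0,0],"roll":0.3,"jaw":5},{"dp":[0,0,0],"roll":0.45,"jaw":5},{"dp":[0,0,0],"roll":0.6,"jaw":5},{"dp":[0,0,0],"roll":0.65,"jaw":5}]'

```text
time_s: 4.58
tcp_pos: [0.5732, -0.0739, 0.1576]
eef_rot: [-179.6, 0.2, -89.0]
contact_force: [5.6, 8.1, 1.5]
gripper_width: 0.014
gripper_force: 24.9
```

```bash
python3 g.py .5715 -.0765 .155 -90.5
python3 - <<'E'
from plant import r
import cv2,pickle
S=r.capture("side");T=r.capture("top");pickle.dump((T,S),open("c2.pkl","wb"))
a=cv2.resize(T["image"][195:235,300:350],None,fx=8,fy=8,interpolation=cv2.INTER_CUBIC)
b=cv2.resize(S["image"][185:225,300:350],None,fx=8,fy=8,interpolation=cv2.INTER_CUBIC)
import numpy as np
cv2.imwrite("pics/c2.png",np.hstack([a,b]))
E
```

```text
dp [2.6 1.8 2.6] roll 0.027 at [ 0.5732 -0.0739  0.1576] [-179.6    0.2  -89. ] j [ 12.  15. -19.  -0. -56. -11.] F [5.6 8.1 1.5] w 14.0 4.575
```

View pics/c2.png

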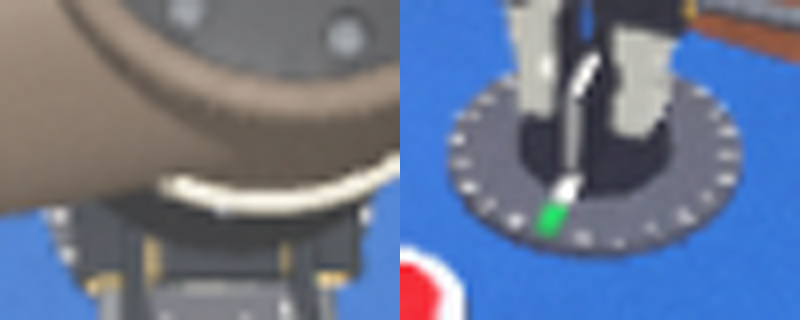

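The side half shows the white pointer, its tip at about (563,203), meeting the green tab centred at about (552,219). I'll check the remaining angle in numbers.

Run:
```python
import pickle,cv2,numpy as np
from h import *
T,S=pickle.load(open("c2.pkl","rb"));im=S["image"][185:225,300:350].astype(float)
B,G,R=im[...,0],im[...,1],im[...,2]
g=np.clip(G-np.maximum(B,R)-20,0,None)
yy,xx=np.mgrid[185:225,300:350]
cg=np.array([(xx*g).sum(),(yy*g).sum()])/g.sum()
# pointer flat part: crop y 176..206, x 550..585
w=np.clip(im.min(2)-120,0,None); m=np.zeros_like(w); m[22:26,18:24]=1; w*=m
cp=np.array([(xx*w).sum(),(yy*w).sum()])/w.sum()
print(cg,cp)
o=np.load if 0 else None
d0=pickle.load(open("c0.pkl","rb"))["side"]
g_=at_z(S,cg,.1305);p_=at_z(S,cp,.1305);print(g_,p_)
for c in([.5715,-.0765],[.5725,-.0745],[.573,-.076],[.5715,-.0785]):
    a=[np.degrees(np.arctan2(q[1]-c[1],q[0]-c[0])) for q in(p_,g_)];print(c,np.round(a,1),"cw to go",round(a[0]-a[1],1),[np.hypot(q[0]-c[0],q[1]-c[1]).round(4) for q in(p_,g_)])
print(im[20:30,16:26].astype(int).tolist() if 0 else "")
```

```text
[318.47313433 211.83731343] [320.37345332 208.32058493]
[ 0.57354725 -0.03250288  0.1305    ] [ 0.5736631  -0.04746464  0.1305    ]
[0.5715, -0.0765] [85.7 87.3] cw to go -1.6 [np.float64(0.0291), np.float64(0.044)]
[0.5725, -0.0745] [87.5 88.6] cw to go -1.0 [np.float64(0.0271), np.float64(0.042)]
[0.573, -0.076] [88.7 89.3] cw to go -0.6 [np.float64(0.0285), np.float64(0.0435)]
[0.5715, -0.0785] [86.  87.5] cw to go -1.4 [np.float64(0.0311), np.float64(0.046)]
```

>>> send_rows --steps '[{"dp":[-1.5,-1.4,0],"roll":0,"jaw":15},{"dp":[-1.5,-1.4,0],"roll":0,"jaw":50},{"dp":[-1.5,-1.4,0],"roll":0,"jaw":50},{"dp":[-1.5,-1.4,-50],"roll":0,"jaw":50},{"dp":[-1.5,-1.4,-105],"roll":0,"jaw":60}]'

```text
time_s: 5.3
tcp_pos: [0.5704, -0.0752, 0.2616]
eef_rot: [179.8, -0.0, -88.9]
contact_force: [1.1, -0.3, 0.3]
gripper_width: 0.0482
gripper_force: 0.0
```

```bash
python3 g.py .5735 .108 .262 -20; python3 g.py .45 .25 .28 -20
```

```text
dp [-183.1   -6.7   -0.5] roll -1.202 at [ 0.5704 -0.0752  0.2616] [179.8  -0.  -88.9] j [ 12.  11. -10.  -0. -69. -11.] F [ 1.1 -0.3  0.3] w 48.2 5.3
dp [-327.5  114.1  -18.2] roll -1.202 at [ 0.5704 -0.0752  0.2616] [179.8  -0.  -88.9] j [ 12.  11. -10.  -0. -69. -11.] F [ 1.1 -0.3  0.3] w 48.2 5.3
```

>>> send_rows --steps '[{"dp":[-45,-2,-5],"roll":-0.17,"jaw":100},{"dp":[-90,-4,-5],"roll":-0.34,"jaw":100},{"dp":[-135,-6,-5],"roll":-0.51,"jaw":100},{"dp":[-183,-6.7,-5],"roll":-0.68,"jaw":100},{"dp":[-183,-6.7,0],"roll":-0.85,"jaw":100}]'

```text
time_s: 5.92
tcp_pos: [0.5743, 0.1108, 0.2612]
eef_rot: [180.0, 0.0, -39.7]
contact_force: [0.0, -0.0, -1.1]
gripper_width: 0.0872
gripper_force: 0.0
```

```bash
python3 g.py .5735 .108 .199 -40
python3 - <<'E'
from plant import r
import cv2,pickle
S=r.capture("side");T=r.capture("top");pickle.dump((T,S),open("c3.pkl","wb"))
a=cv2.resize(T["image"][190:240,300:350],None,fx=8,fy=8,interpolation=cv2.INTER_CUBIC)
b=cv2.resize(S["image"][180:230,300:350],None,fx=8,fy=8,interpolation=cv2.INTER_CUBIC)
import numpy as np
cv2.imwrite("pics/c3.png",np.hstack([a,b]))
E
```

```text
dp [ 1.2  2.6 62.2] roll 0.006 at [0.5743 0.1108 0.2612] [180.    0.  -39.7] j [ 30.  11.  -9.  -0. -69.  20.] F [ 0.  -0.  -1.1] w 87.2 5.925
```

View pics/c3.png

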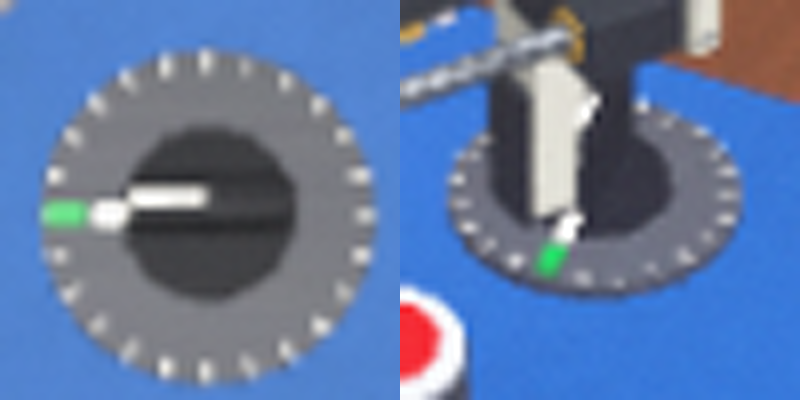

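The pointer at (108,214) lies in line with the green tab at (66,214) and the dial's centre at (209,215), so the knob is set. On to the collar.

>>> send_rows --steps '[{"dp":[1,2.3,25],"roll":0,"jaw":100},{"dp":[1,2.3,45],"roll":0,"jaw":100},{"dp":[1,2.3,62],"roll":0,"jaw":85},{"dp":[1,2.3,62],"roll":0,"jaw":65},{"dp":[1,2.3,62],"roll":0,"jaw":50}]' --newtons 10

```text
time_s: 6.65
tcp_pos: [0.5744, 0.1058, 0.2003]
eef_rot: [-180.0, -0.0, -40.2]
contact_force: [0.3, 0.6, 0.8]
gripper_width: 0.0631
gripper_force: 0.0
```

>>> send_rows --steps '[{"dp":[0,0,0],"roll":0,"jaw":50},{"dp":[0,0,0],"roll":0,"jaw":50},{"dp":[0,0,0],"roll":0,"jaw":50}]' --newtons 10

```text
time_s: 7.02
tcp_pos: [0.5747, 0.1064, 0.2005]
eef_rot: [-179.9, -0.1, -40.1]
contact_force: [1.1, 1.3, 3.5]
gripper_width: 0.0518
gripper_force: 10.0
```

>>> send_rows --steps '[{"dp":[0,0,3],"roll":0.0,"jaw":45},{"dp":[0,0,3],"roll":0.1,"jaw":45},{"dp":[0,0,3],"roll":0.2,"jaw":45},{"dp":[0,0,3],"roll":0.3,"jaw":45}]' --newtons 20

```text
time_s: 7.52
tcp_pos: [0.5759, 0.1061, 0.1997]
eef_rot: [-179.7, -0.1, -57.5]
contact_force: [0.6, -0.3, 14.7]
gripper_width: 0.0513
gripper_force: 20.0
```

>>> send_rows --steps '[{"dp":[0,0,0],"roll":0.1,"jaw":45},{"dp":[0,0,0],"roll":0.2,"jaw":45},{"dp":[0,0,0],"roll":0.2,"jaw":45}]'

```text
time_s: 7.9
tcp_pos: [0.5758, 0.1059, 0.1998]
eef_rot: [-179.7, -0.1, -68.8]
contact_force: [-0.7, -0.5, 16.1]
gripper_width: 0.0517
gripper_force: 20.0
```

>>> send_rows --steps '[{"dp":[0,0,0],"roll":0.1,"jaw":45},{"dp":[0,0,0],"roll":0.2,"jaw":45},{"dp":[0,0,0],"roll":0.2,"jaw":45}]'

```text
time_s: 8.28
tcp_pos: [0.5753, 0.1059, 0.1995]
eef_rot: [-179.8, -0.0, -80.3]
contact_force: [-2.7, 0.7, 15.9]
gripper_width: 0.0516
gripper_force: 20.0
```

>>> send_rows --steps '[{"dp":[0,0,0],"roll":0.1,"jaw":45},{"dp":[0,0,0],"roll":0.2,"jaw":45},{"dp":[0,0,0],"roll":0.2,"jaw":45}]'

```text
time_s: 8.65
tcp_pos: [0.574, 0.1059, 0.1966]
eef_rot: [-180.0, 0.0, -91.7]
contact_force: [3.1, 0.1, -1.1]
gripper_width: 0.0511
gripper_force: 20.0
```

```bash
python3 -c "
from plant import r
s=r.get_state();print(s['moment'],s['joints'],s['tcp_pos'])"
```

```text
[ 0.32946863 -0.97584398 -0.01042399] [ 2.96406168e+01  1.38795864e+01 -1.47673624e+01  5.30356382e-03
 -6.13323670e+01 -3.13297130e+01] [0.57403372 0.10592424 0.1965541 ]
```

It dropped into the keyways. Next I turn it slightly towards their middle and push it home.

>>> send_rows --steps '[{"dp":[0,0,2],"roll":0.07,"jaw":40},{"dp":[0,0,4],"roll":0.07,"jaw":40},{"dp":[0,0,7],"roll":0.07,"jaw":40},{"dp":[0,0,10],"roll":0.07,"jaw":40},{"dp":[0,0,10],"roll":0.07,"jaw":40}]' --newtons 40

```text
time_s: 9.28
tcp_pos: [0.574, 0.1061, 0.1867]
eef_rot: [-180.0, 0.0, -95.6]
contact_force: [-0.0, 2.7, 5.3]
gripper_width: 0.0514
gripper_force: 40.0
```

>>> send_rows --steps '[{"dp":[0,0,2],"roll":0,"jaw":40},{"dp":[0,0,4.5],"roll":0,"jaw":40},{"dp":[0,0,4.5],"roll":0,"jaw":40},{"dp":[0,0,4.5],"roll":0,"jaw":40}]'

```text
time_s: 9.78
tcp_pos: [0.5741, 0.1061, 0.1863]
eef_rot: [-179.8, 0.0, -95.6]
contact_force: [-13.3, 3.8, 32.3]
gripper_width: 0.0513
gripper_force: 40.0
```

Run:
```python
from plant import r
import cv2,pickle,numpy as np
S=r.capture("side");T=r.capture("top");s=r.get_state();print(s["tcp_pos"],s["contact_force"],s["moment"])
a=cv2.resize(T["image"][160:260,220:360],None,fx=3.5,fy=3.5,interpolation=cv2.INTER_CUBIC)[:350,:400]
a=cv2.resize(T["image"][165:265,260:360],None,fx=4,fy=4,interpolation=cv2.INTER_CUBIC)
b=cv2.resize(S["image"][185:285,245:345],None,fx=4,fy=4,interpolation=cv2.INTER_CUBIC)
cv2.imwrite("pics/c4.png",np.hstack([a,b]))
```

```text
[0.57409232 0.10613332 0.18627213] [-12.32654195   2.92892157  32.06197583] [ 1.20365368  5.02843591 -0.09141488]
```

View pics/c4.png

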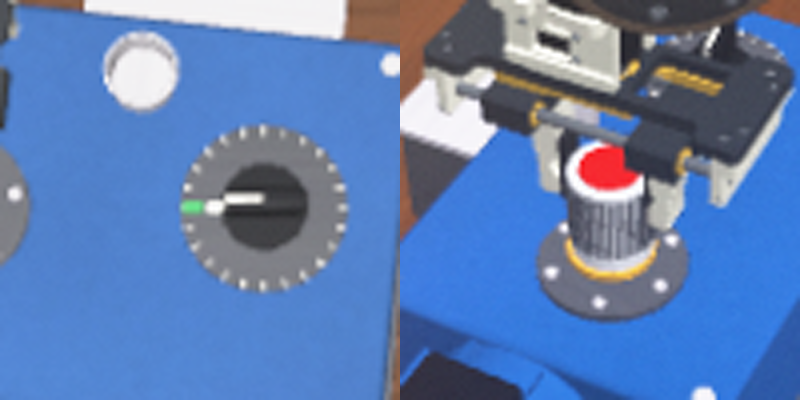

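The knob is still on its mark, the cup stands untouched, and the collar sits low on its compressed seat at a hard stop (14 mm below the start). I'll ease the push a little, then hand in.

>>> send_rows --steps '[{"dp":[0,0,-1.3],"roll":0,"jaw":40},{"dp":[0,0,-1.3],"roll":0,"jaw":40},{"dp":[0,0,-1.3],"roll":0,"jaw":40},{"dp":[0,0,-1.3],"roll":0,"jaw":40}]'

```text
time_s: 10.38
tcp_pos: [0.574, 0.1061, 0.1863]
eef_rot: [-179.9, 0.0, -95.6]
contact_force: [-9.2, 3.1, 23.2]
gripper_width: 0.0514
gripper_force: 40.0
```

```bash
python3 -c "
from plant import r
print(r.close_job())"
```

```text
the job is handed in; nothing more can be done
None
```

The job is handed in, with no verdict returned: the gap knob is on its green mark to within about 1 degree, and the collar is keyed and held against its stop with about 23 N, 14 mm below its start; I never touched the cup, jar or brush, though the last picture shows only the cup.

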